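# Rub down the glued trim of a box lid

### The job

The pale wooden trim has just been glued onto the box lid in the sprung gluing bed: rub it down with the fingertips. Put them on the end of the trim beside the red dot, pressing lightly so that the lid gives a few millimetres but is not pushed down hard, and slide along the middle of the trim, round the corner, to the end beside the blue dot. Finish there while still holding the same light pressure on that end; lift nothing and leave the bottle, the tape and the sanding block alone.

Things in the scene. Friction and masses are not known exactly. Their poses are not given: they have to be found in the camera images.
- bed: fixed square gluing bed, painted grey, 202 x 202 mm, its rim 18 mm wide with its top 40 mm above the table; origin at the centre of its underside on the table, x and y along its sides; the brown 150 x 150 mm box lid floats inside the rim with an 8 mm gap all round, lid top 47 mm above the table
- lid (a joint): how far the lid (with its trim) is pressed down on its springs, m: 0 at rest, grows downwards, stop at 0.012; it takes about 1 N per mm, damped at 30 N per m/s, moves only straight up and down and springs back when released. A light pressure is one that sinks it by 0.001 to 0.010 (best 0.003 to 0.006); beyond 0.010 is too hard
- corner (a point): the trim is a flat L of pale wood glued on the lid, 18 mm wide, 6 mm high, its flat top 53 mm above the table at rest, flush with two neighbouring edges of the lid (its +y and -x edges); each leg measures 150 mm outside and they meet in a mitred corner. This point lies on the trim's top face where the middle lines of the two legs meet; axes as the bed's: one leg runs from it to +x, the other to -y
- end_x (a point): point on the middle line of the trim's top, 8 mm inside the tip of the leg that runs to +x, 133 mm from corner
- end_y (a point): point on the middle line of the trim's top, 8 mm inside the tip of the leg that runs to -y, 133 mm from corner
- red_dot: red round sticker, 18 mm across, flat on the bed's rim, outside the end of the trim at which to start (about 25 mm from that end's point); origin at its centre. May be at either end
- blue_dot: blue round sticker, 18 mm across, flat on the bed's rim, outside the end of the trim at which to finish; origin at its centre
- glue: bystander: standing white glue bottle with red cap, 60 mm across, 150 mm high; origin at the centre of its base
- tape: bystander: roll of masking tape lying flat, 96 mm across, 25 mm high; origin at the centre of its underside
- sander: bystander: cork sanding block with red underside, 100 x 55 x 32 mm, loose on the table; origin at the centre of its underside

How it is judged:
By the outcome, as a careful person would: the job done as asked, in the order asked, and still so for the second after the job is handed in, while the arm keeps its last pose, push and grip.
It also fails if it takes over 48 s, if anything falls off the work surface, if the arm or the gripper's body presses on something with over 40 N, if the wrist force passes 120 N, or if a joint passes its speed limit or range.

### The arm

A 6-joint arm with a two-finger parallel gripper is mounted at the origin on the work surface. World frame = base frame: x ahead of the robot, y to its left, z up, the work surface at z = 0. Lengths are in m, angles in rad, forces in N, time in s.
With the tool pointing down it reaches from about 0.325 to 0.9 m from the base axis. Payload 6.1 kg.
Tool frame: the origin (TCP) lies midway between the tips of the shut fingers; the grasp point (between the pads) lies 19 mm behind it; x points along the fingers, y is the direction in which the jaws open and shut, and the axes are right-handed (so a half turn about x gives the same grasp; the last joint's range is limited). The gripper opens to 85 mm and grips with 20 to 120 N. Pads are 22 mm wide; open, the fingers measure 114 mm over their backs; the gripper's body (76 mm by 85 mm) begins 54 mm behind the grasp point. The pads swing forward as they close: fully open they stand 13 mm farther back than shut.
Start: joints at [-1.304, 0.22, 1.526, -0, 1.395, -0.126], TCP at [0.239, -0.577, 0.231] pointing down, gripper open.
Joint ranges: [-2.98, 2.98], [-0.91, 2.08], [0.09, 2.57], [-1.24, 4.39], [0.2, 2.65], [-2.68, 2.68]. Speed limits (rad/s): [2.57, 2.57, 3.01, 3.14, 3.14, 3.14].

### API

Orientations are given as [roll, pitch, yaw] about the fixed x, y, z axes, in that order (R = Rz(yaw) Ry(pitch) Rx(roll)).
In Python, from plant import movep, move_l, set_joints, gripper_to, hold, inverse_kinematics, observe, get_image, get_calibration, Unreachable, job_done gives the robot as it stands. Calls block until the motion is done:
- movep(position, orientation): joint-space move of the TCP to a pose.
- move_l(position, feed=0.15, rotation=None, max_force=None): straight line of the TCP; rotation=None keeps the orientation; feed is the mean speed in m/s. With max_force (N) it stops when the force on the tool has changed by that much, and returns True; else False.
- set_joints(angles): joint-space move.
- gripper_to(opening, f_grip=None): finger opening in m; f_grip is the grip in N (None keeps the last); returns when the fingers have stopped.
- hold(seconds).
- inverse_kinematics(position, orientation): joint angles nearest the present ones, or None.
- observe(): the state.
- get_image(name): name is "scene" or "top" or "wrist"; returns (picture, depth): 420x560x3 uint8, red, green, blue; 420x560 float32, m along the optical axis (not along the pixel's ray), 0 where there is no reading.
- get_calibration(name): a dict with "intrinsics" (3x3 intrinsics, pixels), "world_from_camera" (4x4, takes a point from camera to world coordinates). Camera axes: x right, y down, z forward; pixel columns grow to the right and rows downward; lengths in m; the calibration is good to about 2 mm. A picture is of the moment at which its call begins: read the wrist's pose just before it. get_calibration takes no time and is no camera call; for the wrist camera it gives the pose at the moment of the call.
A pose or a line that the arm cannot do raises Unreachable and nothing moves.
- job_done(): hands the job in, once; it reports no verdict.
The state is a dict: "time_s": time; "q": joint angles; "joint_velocities": joint speeds; "joint_torque": joint torques, N m; "eef_pos": TCP position; "tcp_rot": TCP orientation; "ft_force": force on the tool from outside, world axes, zero at the start; "torque": the same for the moment, N m; "opening": finger opening in m.
Only numpy, scipy, OpenCV 4.12 (cv2) and the standard library are available. Lean on these libraries where they do the work, as an engineer would, in place of code of your own. Each camera call takes 0.05 s, during which the arm holds its last target.

## Working session

There is one attempt and no reset: what is moved stays moved. The work goes in short steps, each a Python script; the robot and the scene stay as the last script left them, time stands still between calls to the robot, and variables do not carry over. Pictures are saved under pics/ and viewed, and the job is handed in when it is done.

```bash
mkdir -p pics; ls; python3 - <<'E'
from plant import *
import cv2,numpy as np
for n in ("top","scene"):
    im,d=get_image(n); cv2.imwrite(f"pics/{n}0.png",im[:,:,::-1]); np.savez(f"{n}0.npz",im=im,d=d,**get_calibration(n))
print(observe())
E
```

```text
pics
{'time_s': 0.1, 'q': array([-1.30412905e+00,  2.21151932e-01,  1.52750166e+00, -2.53146477e-05,
        1.39467862e+00, -1.26091794e-01]), 'joint_velocities': array([ 0.00064936, -0.00280299, -0.00185137,  0.0004561 , -0.00014694,
        0.00019665]), 'joint_torque': array([ 6.46749450e-04, -4.98246396e+01, -3.90548301e+01, -1.28546853e-04,
        5.69879398e-03, -9.54833951e-06]), 'eef_pos': array([ 0.23906176, -0.57688784,  0.23030311]), 'tcp_rot': array([-1.68256634,  1.56905659,  1.85178983]), 'ft_force': array([0.07600469, 0.43313515, 0.64823894]), 'torque': array([0.08562975, 0.03000082, 0.02064927]), 'opening': 0.08567300718489718}
```

View pics/top0.png

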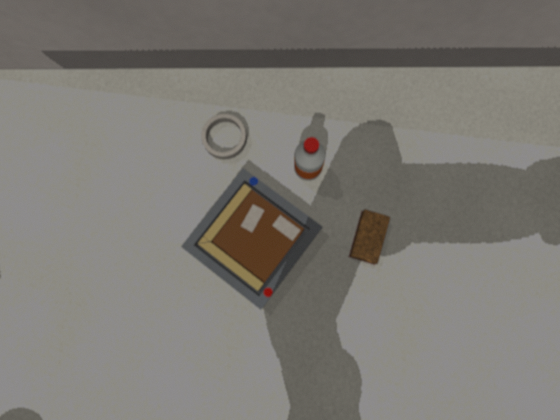

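View pics/scene0.png

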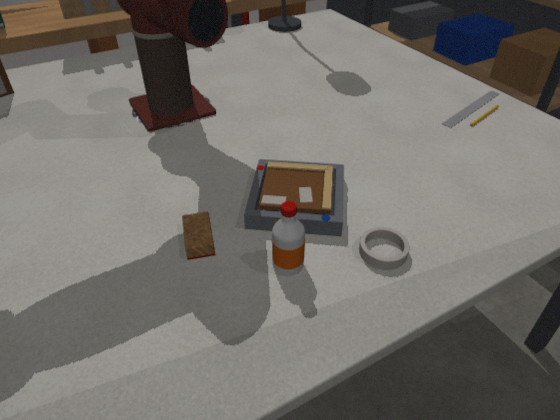

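The top view shows the bed at about (252,235), with the red dot at (268,293), the blue dot at (254,181) and the trim corner near (203,240). Next I'll measure these.

```bash
cat > h.py <<'E'
import numpy as np,cv2
from scipy.optimize import minimize
def proj(px,K,T,z):
    px=np.atleast_2d(np.asarray(px,float))
    r=np.c_[(px[:,0]-K[0,2])/K[0,0],(px[:,1]-K[1,2])/K[1,1],np.ones(len(px))]@T[:3,:3].T
    o=T[:3,3]; return o+r*((z-o[2])/r[:,2])[:,None]
def pix(P,K,T):
    c=(np.atleast_2d(P)-T[:3,3])@T[:3,:3]; return (c/c[:,2:])[:,:2]*[K[0,0],K[1,1]]+[K[0,2],K[1,2]]
def blob(m):
    n,l,s,c=cv2.connectedComponentsWithStats(m.astype(np.uint8)); i=[k for k in range(1,n) if s[k,4]>8]
    return [(s[k,4],c[k].round(1)) for k in i],l,s
def analyse(im,K,T,roi=None):
    hsv=cv2.cvtColor(im,cv2.COLOR_RGB2HSV).astype(int);H,S,V=hsv[...,0],hsv[...,1],hsv[...,2]
    return ((H>15)&(H<32)&(S>70)&(V>90)), ((H<6)|(H>174))&(S>180)&(V>80), (H>105)&(H<130)&(S>150)
def fitL(mask,K,T,z=0.053):
    n,l,s,c=cv2.connectedComponentsWithStats(mask.astype(np.uint8)); k=1+np.argmax(s[1:,4])
    v,u=np.nonzero(l==k); P=proj(np.c_[u,v],K,T,z)[:,:2]
    # L outline in bed coords; outer edges at y=+75,x=-75
    def inside(q):
        x,y=q[:,0],q[:,1]
        d_sq=np.maximum(np.abs(x),np.abs(y))-.075
        d_in=np.minimum(x+.057,.057-y) # >0 inside inner square
        return np.maximum(d_sq,d_in)
    A=np.array([[-.066,.066]])
    G=np.stack(np.meshgrid(np.linspace(-.09,.09,181),np.linspace(-.09,.09,181)),-1).reshape(-1,2)
    Lg=G[inside(G)<0]
    from scipy.spatial import cKDTree
    tP=cKDTree(P)
    def cost(p):
        c,s_=np.cos(p[2]),np.sin(p[2]);R=np.array([[c,-s_],[s_,c]])
        q=(P-p[:2])@R
        a=np.clip(inside(q),0,.03)**2
        b=np.clip(tP.query(Lg@R.T+p[:2])[0],0,.03)**2
        return 1e6*(a.mean()+b.mean())
    best=None
    for th in np.arange(-np.pi,np.pi,np.pi/6):
        c,s_=np.cos(th),np.sin(th);R=np.array([[c,-s_],[s_,c]])
        r=minimize(cost,np.r_[P.mean(0)-R@Lg.mean(0),th],method='Nelder-Mead',options=dict(initial_simplex=None,xatol=1e-5,fatol=1e-4))
        if best is None or r.fun<best.fun:best=r
    return best,s[k,4]
def bed2w(p,q):
    c,s_=np.cos(p[2]),np.sin(p[2]); return np.array([[c,-s_],[s_,c]])@np.array(q)+p[:2]
E
python3 - <<'E'
from h import *
for n in("top","scene"):
    f=np.load(n+"0.npz");K,T,im,d=f["intrinsics"],f["world_from_camera"],f["im"],f["d"]
    m,r,b=analyse(im,K,T)
    print(n,T[:3,3]); 
    for nm,x in(("red",r),("blue",b)):
        for a,c in blob(x)[0]: print(nm,a,c,proj(c,K,T,.04).round(4))
    if n=="scene":
        k=np.zeros_like(m);k[150:240,240:350]=1;m&=k
    res,a=fitL(m,K,T);p=res.x;print(p,res.fun,a)
    for q in([-.066,.066],[.067,.066],[-.066,-.067]): print(bed2w(p,q).round(4))
    im2=im[:,:,::-1].copy();im2[m]=(255,0,255);cv2.imwrite(f"pics/m_{n}.png",im2)
E
```

```text
top [0.49157737 0.01599931 0.7905281 ]
red 151 [311.  144.8] [[ 0.754  -0.0209  0.04  ]]
red 45 [267.6 291.8] [[0.4562 0.0629 0.04  ]]
blue 39 [253. 181.] [[0.6768 0.097  0.04  ]]
[ 0.56358488  0.09725981 -0.63523025] 0.6661318649968567 1438
[0.5496 0.1895]
[0.6567 0.1106]
[0.4707 0.0825]
scene [ 1.2229917  -0.31856239  0.65457481]
red 17 [260.2 167.1] [[0.4551 0.0624 0.04  ]]
red 133 [288.3 206.3] [[0.6083 0.0483 0.04  ]]
blue 2776 [471.   37.7] [[0.114  1.1301 0.04  ]]
blue 37 [325.4 217.3] [[0.6754 0.0963 0.04  ]]
[ 0.56541125  0.09502269 -0.63302328] 1.63952981601029 678
[0.5512 0.1873]
[0.6585 0.1086]
[0.4726 0.08  ]
```

```bash
cat >> h.py <<'E'
from scipy.spatial.transform import Rotation as Ro
def rpy(a):  # tool down, jaw axis at angle a
    c,s=np.cos(a),np.sin(a)
    return Ro.from_matrix(np.array([[0,c,s],[0,s,-c],[-1,0,0]])).as_euler('xyz')
E
python3 - <<'E'
from plant import *
from h import *
f=np.load("top0.npz");print("glue",proj([311,145],f["intrinsics"],f["world_from_camera"],.15))
R0=Ro.from_euler('xyz',observe()["tcp_rot"]).as_matrix();print(R0.round(2))
a0=np.arctan2(R0[1,1],R0[0,1]);print("a0",a0)
T=get_calibration("wrist")["world_from_camera"];print("cam in tool",(R0.T@(T[:3,3]-observe()["eef_pos"])).round(3),"axis",T[:3,2].round(2))
for da in np.arange(-1.6,1.7,.4):
    print(round(da,1),[None if (q:=inverse_kinematics(np.r_[p,.05],rpy(a0+da))) is None else (q[0].round(2),q[5].round(2)) for p in([.4707,.0825],[.55,.189],[.657,.11])])
E
```

```text
glue [[ 0.71518784 -0.01545143  0.15      ]]
[[-0.    0.38 -0.92]
 [ 0.   -0.92 -0.38]
 [-1.   -0.   -0.  ]]
a0 -1.178032635825695
cam in tool [-0.144 -0.    -0.076] axis [-0.28 -0.11 -0.95]
-1.6 [None, None, None]
-1.2 [(np.float64(0.01), np.float64(2.39)), (np.float64(0.2), np.float64(2.57)), (np.float64(0.05), np.float64(2.43))]
-0.8 [(np.float64(0.01), np.float64(1.99)), (np.float64(0.2), np.float64(2.17)), (np.float64(0.05), np.float64(2.03))]
-0.4 [(np.float64(0.01), np.float64(1.59)), (np.float64(0.2), np.float64(1.77)), (np.float64(0.05), np.float64(1.63))]
-0.0 [(np.float64(0.01), np.float64(1.19)), (np.float64(0.2), np.float64(1.37)), (np.float64(0.05), np.float64(1.23))]
0.4 [(np.float64(0.01), np.float64(0.79)), (np.float64(0.2), np.float64(0.97)), (np.float64(0.05), np.float64(0.83))]
0.8 [(np.float64(0.01), np.float64(0.39)), (np.float64(0.2), np.float64(0.57)), (np.float64(0.05), np.float64(0.43))]
1.2 [(np.float64(0.01), np.float64(-0.01)), (np.float64(0.2), np.float64(0.17)), (np.float64(0.05), np.float64(0.03))]
1.6 [(np.float64(0.01), np.float64(-0.41)), (np.float64(0.2), np.float64(-0.23)), (np.float64(0.05), np.float64(-0.37))]<sys>:0: UserWarning: Gimbal lock detected. Setting third angle to zero since it is not possible to uniquely determine all angles.
```

```bash
python3 -W ignore - <<'E'
from plant import *
from h import *
movep([.565,.096,.26],rpy(-.635)); gripper_to(0.0,40); hold(.3)
T=get_calibration("wrist");im,d=get_image("wrist");K,T=T["intrinsics"],T["world_from_camera"]
np.savez("w1.npz",im=im,d=d,K=K,T=T);cv2.imwrite("pics/w1.png",im[:,:,::-1])
m,r,b=analyse(im,K,T)
for nm,x in(("red",r),("blue",b)):
    for a,c in blob(x)[0]: print(nm,a,c,proj(c,K,T,.04).round(4))
im2=im[:,:,::-1].copy();im2[m]=(255,0,255);cv2.imwrite(f"pics/m_w.png",im2)
res,a=fitL(m,K,T);print(res.x,res.fun,a)
for q in([-.066,.066],[.067,.066],[-.066,-.067]): print(bed2w(res.x,q).round(4))
o=observe();print(o["time_s"],o["eef_pos"],o["opening"],o["ft_force"])
E
```

```text
blue 183 [369.3 115.9] [[0.6749 0.0966 0.04  ]]
[ 0.56171538  0.09721529 -0.63570034] 0.15300717795207538 4907
[0.5478 0.1895]
[0.6548 0.1105]
[0.4688 0.0825]
3.8583 [0.56498727 0.09602108 0.25998998] -0.00015738876496298134 [0.46302646 0.44715301 0.58390482]
```

View pics/w1.png

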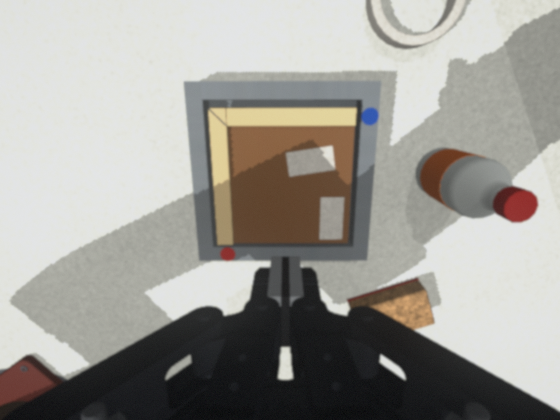

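View pics/m_w.png

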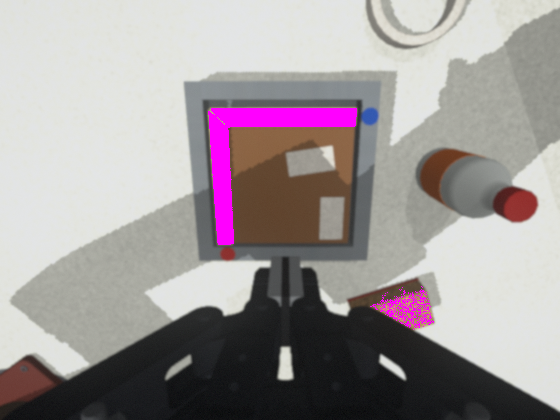

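The wrist view shows the L clearly: corner (218,117), red end (225,240), blue end (352,117). All three cameras agree to within 2–3 mm. I'll hover over the start end and check the alignment against the fingertips.

```bash
python3 -W ignore - <<'E'
from plant import *
from h import *
p=np.array([.5630,.0970,-.635]); np.save("p.npy",p)
s=bed2w(p,[-.066,-.067])
movep(np.r_[s,.12],rpy(p[2])); move_l(np.r_[s,.062],feed=.08); hold(.3)
c=get_calibration("wrist");K,T=c["intrinsics"],c["world_from_camera"]
im,d=get_image("wrist");np.savez("w2.npz",im=im,d=d,K=K,T=T);cv2.imwrite("pics/w2.png",im[:,:,::-1])
o=observe();print(o["time_s"],o["eef_pos"],o["ft_force"])
print("tcp px",pix(o["eef_pos"],K,T), pix(np.r_[s,.053],K,T))
for n in("scene","top"):
    im,_=get_image(n);c=get_calibration(n);u,v=pix(o["eef_pos"],c["intrinsics"],c["world_from_camera"])[0].astype(int);print(n,u,v)
    cv2.imwrite(f"pics/{n}2.png",cv2.resize(im[v-60:v+60,u-80:u+80,::-1],None,fx=5,fy=5))
E
```

```text
5.8 [0.47037213 0.08221598 0.06234471] [-0.24132785 -0.07669282  0.15225446]
tcp px [[286.19722534 271.33500489]] [[285.75472028 262.87241793]]
scene 270 160
top 256 284
```

View pics/w2.png

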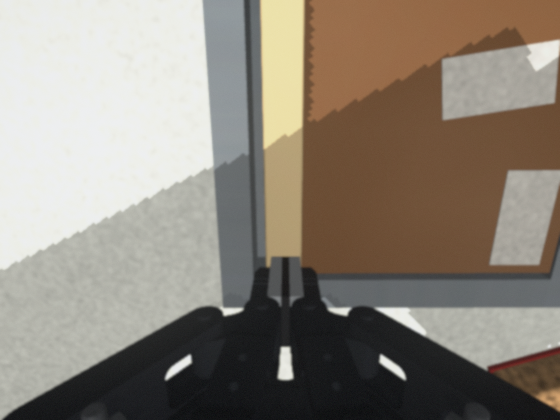

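View pics/scene2.png

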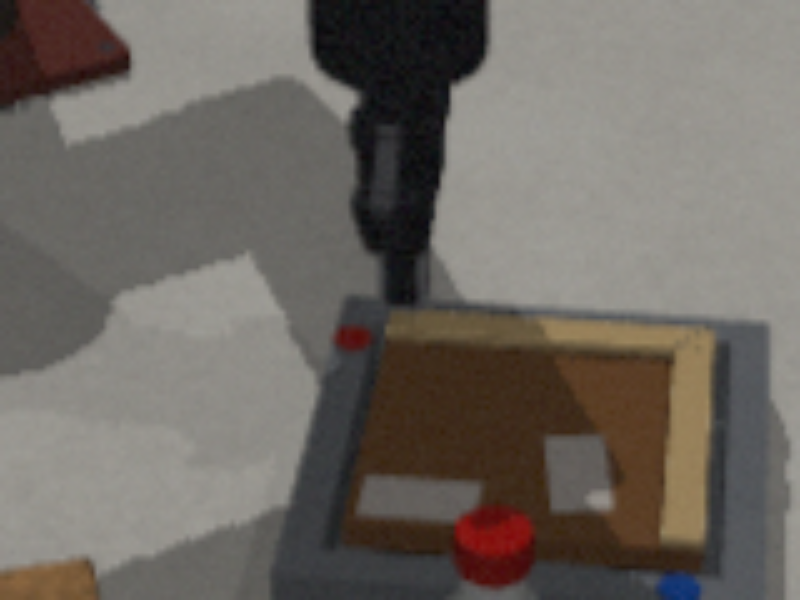

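The fingertips at col 285 are centred over the trim, whose edges are at cols 267 and 302. I'll press down on the red end.

```bash
python3 -W ignore - <<'E'
from plant import *
from h import *
p=np.load("p.npy"); s=bed2w(p,[-.066,-.067])
hold(.5);o=observe();b=o["ft_force"];print("base",b,o["eef_pos"])
for z in(.056,.0535,.0515,.050,.0485):
    r=move_l(np.r_[s,z],feed=.02,max_force=15); hold(.3)
    o=observe();print(o["time_s"],z,r,o["eef_pos"].round(4),(o["ft_force"]-b).round(2))
E
```

```text
base [0.54469323 0.72886653 0.02327947] [0.47012638 0.0822135  0.06199469]
7.15 0.056 False [0.4702 0.0822 0.0561] [-0.24 -1.54  0.59]
7.725 0.0535 False [0.4702 0.0822 0.0535] [-0.33  0.33  0.72]
8.275 0.0515 False [0.4704 0.0822 0.0517] [ 0.48 -0.04  1.35]
8.825 0.05 False [0.4704 0.0822 0.0501] [ 0.7  -0.12  2.9 ]
9.375 0.0485 False [0.4704 0.0822 0.0486] [1.99 0.16 5.05]
```

Force and height agree at about 4.5 mm of sink. Now the slide to the corner.

```bash
python3 -W ignore - <<'E'
from plant import *
from h import *
p=np.load("p.npy")
for y in(-.04,-.01,.02,.045,.066):
    move_l(np.r_[bed2w(p,[-.066,y]),.0485],feed=.04)
    o=observe();print(o["time_s"],o["eef_pos"].round(4),o["ft_force"].round(2))
c=get_calibration("wrist");K,T=c["intrinsics"],c["world_from_camera"]
im,d=get_image("wrist");cv2.imwrite("pics/w3.png",im[:,:,::-1])
im,d=get_image("top");cv2.imwrite("pics/top3.png",cv2.resize(im[160:320,160:340,::-1],None,fx=3.7,fy=3.7))
E
```

```text
10.2 [0.4857 0.1044 0.0481] [-2.15  0.25  4.35]
11.1 [0.5045 0.1286 0.0488] [-0.11  0.53  3.71]
12.0 [0.5221 0.1528 0.0487] [-0.23  1.18  4.15]
12.775 [0.5371 0.173  0.0487] [0.61 1.37 4.4 ]
13.45 [0.5496 0.19   0.0487] [-0.36  1.37  4.81]
```

View pics/w3.png

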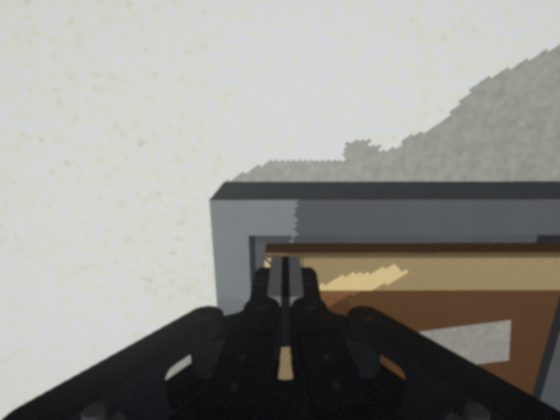

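View pics/top3.png

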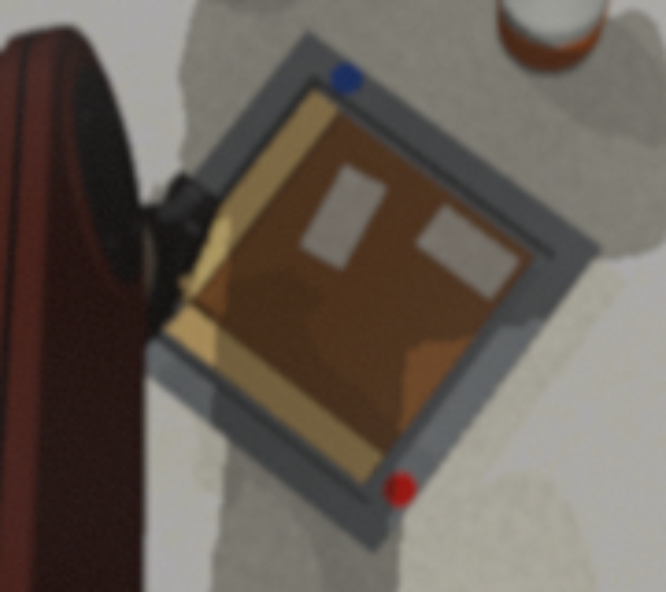

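The wrist view puts the trim at rows 256–291, centre about 273. The TCP projects to about (286,271), so the fingertips are within about 1 mm of the middle line. I'll continue along the second leg.

```bash
python3 -W ignore - <<'E'
from plant import *
from h import *
p=np.load("p.npy")
for x in(-.04,-.01,.02,.045,.067):
    move_l(np.r_[bed2w(p,[x,.066]),.0485],feed=.04)
    o=observe();print(o["time_s"],o["eef_pos"].round(4),o["ft_force"].round(2))
hold(.3);o=observe();print(o["time_s"],o["eef_pos"].round(4),bed2w(p,[.067,.066]),o["ft_force"].round(2))
im,d=get_image("wrist");cv2.imwrite("pics/w4.png",im[:,:,::-1])
im,d=get_image("scene");cv2.imwrite("pics/scene4.png",cv2.resize(im[130:270,200:400,::-1],None,fx=4,fy=4))
E
```

```text
14.35 [0.5706 0.1731 0.0486] [-0.64 -2.01  4.36]
15.25 [0.5947 0.1556 0.0487] [0.76 0.31 3.79]
16.15 [0.6189 0.1378 0.0487] [-0.26 -0.38  3.89]
16.925 [0.6392 0.1229 0.0488] [ 0.35 -0.88  4.72]
17.625 [0.6569 0.1098 0.0488] [ 0.45 -0.92  5.17]
17.925 [0.6568 0.1099 0.0489] [0.65608952 0.11039184] [ 2.3  -2.08  4.66]
```

View pics/w4.png

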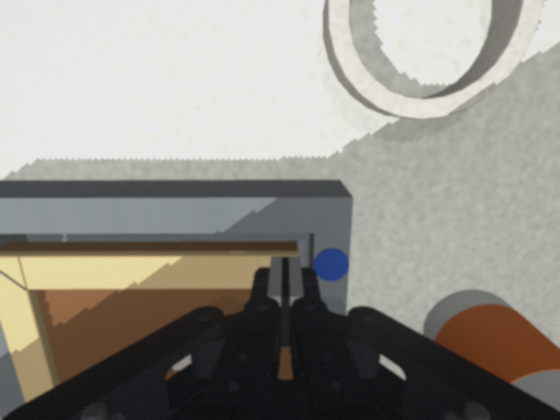

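View pics/scene4.png

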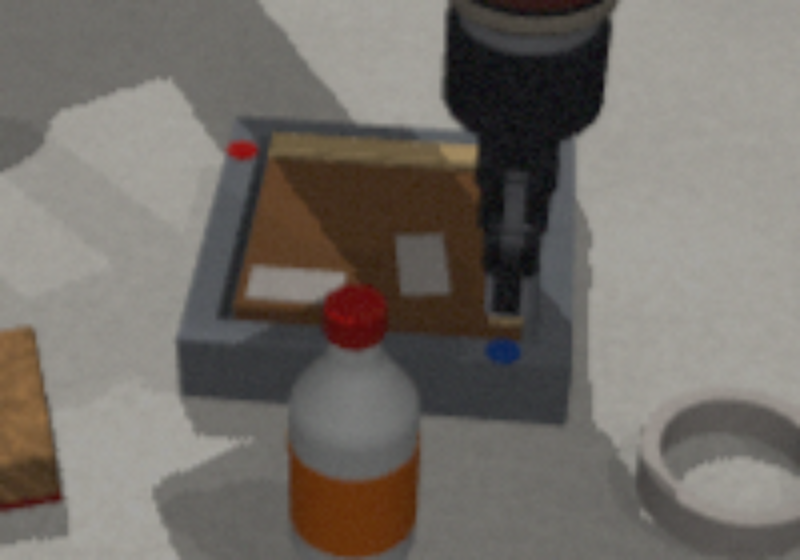

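The tip of the trim (col 300) is about 8 mm beyond the finger centre (col 285). That puts the fingers on the end point next to the blue dot, still pressing with about 4.5 N. Handing in.

```bash
python3 - <<'E'
from plant import *
job_done(); print(observe()["eef_pos"],observe()["ft_force"])
E
```

```text
the job is handed in; nothing more can be done
the job is handed in; nothing more can be done
```

I rubbed the trim down with the shut fingertips in one continuous stroke, from the red-dot end, round the corner, to the blue-dot end. I handed in at about 18 s with the fingers still pressing on the blue-dot end.

- **Pressure:** at every point I read along the stroke, the fingertips stood at z = 48.1–48.8 mm. That is a sink of about 4.2–4.9 mm, and the vertical force of about 4–5 N agrees with the springs. The last reading before hand-in was z = 48.9 mm with 4.7 N.
- **Position:** wrist pictures at the start and at the corner showed the fingers within about 1–2 mm of the middle line. At the end they showed the fingers about 8 mm inside the tip, next to the blue dot.
- **Disagreements:** the three cameras differed by up to 4 mm on where the trim lies. I used the average of the wrist and top views.
- **Other objects:** I moved nothing near the bottle, tape or sanding block.
- **Not checked:** no state could be read after hand-in.

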